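# Latch the jar into its cradle and unscrew the lid

## Robot

A 7-joint arm with a two-finger parallel gripper is mounted at the origin on the work surface. World frame = base frame: x ahead of the robot, y to its left, z up, the work surface at z = 0. Lengths are in m, angles in rad, forces in N, time in s.
With the tool pointing down it reaches from about 0.35 to 0.9 m from the base axis. Payload 8.1 kg.
Tool frame: the origin (TCP) lies on the centre line of the jaws, within the pads' length; the fingertips stand 19 mm ahead of it and the grasp point (between the pads) is the TCP; z points along the fingers, y is the line along which they close (so a half turn about z gives the same grasp; the last joint's range is limited). The gripper opens to 92 mm and grips with 3 to 60 N. Pads are 19 mm wide; open, the fingers measure 130 mm over their backs; the gripper's body (75 mm by 190 mm) begins 47 mm behind the grasp point.
Start: joints at [1.104, 0.434, 0.025, 1.573, -0.012, 1.134, -0.075], TCP at [0.222, -0.584, 0.246] pointing down, gripper open.
Joint ranges: [-2.62, 2.62], [-0.44, 2.09], [-1.27, 1.32], [0.08, 2.57], [-1.32, 4.46], [0.12, 2], [-2.74, 2.74]. Speed limits (rad/s): [2.22, 2.22, 3.01, 3.01, 3.14, 3.14, 3.14].

## Interface

Orientations are given as a rotation vector (axis times angle).
In Python, from plant import observe, get_image, get_calibration, close_job gives the robot as it stands. The module is installed in compiled form; this text tells all that it offers.
- The arm moves only by the tool send_rows, never from a script. Its argument "commands" is a list of rows, each a list of 2 entries, a list of its own where there are three numbers: the shift along the tool's x, y, z in shares of 100 cm (1.0 is 100 cm), then the turn about the tool's z in shares of 180 degrees (1.0 is 180 degrees). A call has 1 to 20 rows; each row is the pose to reach, as a shift and turn from the pose commanded when the call began, along the tool's axes at that moment; what a row does not reach only later rows make up. A row lasts 1/10 s, in which the tool goes at most 50 mm and 8.59 degrees, less where a joint would pass 70% of its speed; a pose out of reach is approached as far as the arm can. A shift or turn number past 1, either way, is cut back to 1. A call with a gripper value outside its range is refused whole. "jaw" is the closure, from -1 (fully open) to 1 (shut), set as the call begins (left out, the last holds). The fingers move at their own pace and stop on an object; the grip force is fixed at half the most. Time passes only in rows, so rows that repeat a pose let the fingers close. It gives the time, the measured TCP pose, the force, the opening and the grip force at its end, in the units of the state.
- observe(): the state, without advancing time (a new reading comes with each control period).
- get_image(name): name is "side" or "top"; returns the picture (400x640x3 uint8, red, green, blue); there is no depth.
- get_calibration(name): a dict with "intrinsics" (3x3 intrinsics, pixels), "eye" and "rotation" of the camera in the world. Camera axes: x right, y down, z forward; pixel columns grow to the right and rows downward; lengths in m; the calibration is good to about 2 mm. A picture is of the moment at which its call begins. get_calibration takes no time and is no camera call.
- close_job(): hands the job in; it is judged then, once.
The state is a dict: "clock": time; "q": joint angles; "qd": joint speeds; "joint_efforts": joint torques, N m; "tool_pos": TCP position; "orientation": TCP orientation; "ft_force": force on the tool from outside, world axes, zero at the start; "wrist_torque": the same for the moment, N m; "gripper_width": finger opening in m; "grasp_force": force on a finger pad.
Only numpy, scipy, OpenCV 4.12 (cv2) and the standard library are available. Lean on these libraries where they do the work, as an engineer would, in place of code of your own. Each camera call takes 0.05 s, during which the arm holds its last target. There are 200 camera calls.

## Task

Swing the yellow-tipped latch bar down across the front of the almond jar until it lies fully home in its forked catch. Then unscrew the tight red lid (anticlockwise seen from above) until its thread lets go, leaving the jar standing in its cradle without turning or lifting along with the lid, and finish while holding the lid level in the gripper just above the open mouth, about 20 mm clear of it. Do not put the lid down or let go, and leave the honey jar, the tin and the bowl where they are.

Things in the scene. Friction and masses are not known exactly. Their poses are not given: they have to be found in the camera images.
- cradle: Fixed wooden cradle; origin under the centre of its 125 x 150 x 12 mm board. Front (latch side) is its -x. Round back post, 18 mm thick, 65 mm high, at x +42.5 mm, y 0. At x -40.5 mm stand the hinge post (y -58) and the forked catch (y +58), tops 62 mm high; low pegs (30 mm high) at y +-41. The jar stands on the board, square to it, with 1 to 2 mm of play front and back once latched.
- latch (a joint): Latch bar angle: 0 = level across the jar's front, home in the forked catch (hard stop); grows to 1.4 as the free end swings up. Starts 0.7 to 1.2 rad open. Its hinge friction keeps it where it is left; about 1 N at the tab moves it.
- latch_hinge (a point): Point on the latch's hinge axis (along the cradle's x), 55 mm above the work surface. The bar, 14 mm wide and 16 mm thick, is centred on it and runs towards the cradle's +y when closed.
- latch_tab (a point): Centre of the upper face of the yellow tab at the free end of the latch bar, 136 mm along the bar from the hinge and 8 mm above the bar's centre line. Tab 22 mm wide, 24 mm long along the bar, 16 mm thick, just outside the catch; 63 mm above the work surface when closed.
- jar: Loose square glass jar of almonds, 64 x 64 mm, 73 mm to its flat shoulder, then a threaded neck (49 mm over the threads) to the rim at 98.5 mm; about 0.45 kg. Origin at the centre of its underside, z up, axes along the cradle's; stands on the 12 mm board. Unlatched, it turns along with the lid; latched, it gives 0.06 rad at first.
- jar_mouth (a point): Centre of the jar's rim, 98.5 mm above the jar's underside.
- lid: Loose red round screw lid, 58 mm wide, 20 mm high, 35 g; origin at the centre of its underside; white stripe on top along its +x. Screwed on: underside 83 mm, top 103 mm above the jar's underside, x along the jar's. Tight (about 0.5 N m, springy gasket). Turned anticlockwise from above it climbs 3 mm per rad, comes free at about 1 rad, lifts straight off anywhere from 1.15 to 1.6 rad.
- honey_jar: Bystander: round amber honey jar with brass-coloured lid, 64 mm wide, 95 mm high; origin under its centre. Leave it alone.
- tin: Bystander: round tin with green label, 72 mm wide, 85 mm high; origin under its centre. Leave it alone.
- almond_bowl: Bystander: blue bowl of almonds, 104 mm wide, 42 mm high; origin under its centre. Leave it alone.
Mind the look-alikes: they are no part of the job. Several things have the shape of the cradle; the one meant has the colours described above.

How it is judged:
On the way, in this order (a step that is already met when the one before it is completed fails the run):
1. the latch bar lies in its catch (value of joint latch below 0.06 rad and angle between the x axis of lid and the x axis of jar, either way round below 0.4 rad), for 0.2 s.
2. the lid is turned until its thread lets go, over the latched jar (angle between the x axis of lid and the x axis of jar, either way round above 0.9 rad and horizontal distance between lid and jar_mouth below 0.015 m and value of joint latch below 0.06 rad), for 0.1 s.
At the end, for the whole second after the job is handed in: The lid is held between the fingers (over 2 N), level within 0.2 rad and still, its underside 6.5 to 45 mm above the jar's rim and within 20 mm of the mouth's axis, not touching the jar; the latch is within 0.06 rad of closed; the jar stands on the cradle board (within 6 mm) (z of lid in the frame of jar_mouth between 0.0065 and 0.045 m and horizontal distance between lid and jar_mouth below 0.02 m and angle between lid's own z axis and vertical below 0.2 rad and contact force between the fingers and lid above 2 N and contact force between lid and jar below 0.1 N and linear speed of lid below 0.03 m/s and value of joint latch below 0.06 rad and z of jar in the frame of cradle below 0.018 m); the arm keeps its last pose, push and grip.
It fails at once if the jar turns in its cradle with the lid (more than 0.25 rad) (angle between the x axis of jar and the x axis of cradle, either way round above 0.25 rad).
It fails at once if the jar is lifted more than 10 mm off its cradle or tipped (z of jar in the frame of cradle above 0.022 m or angle between jar's own z axis and vertical above 0.2 rad).
It fails at once if a bystander is moved more than 20 mm (distance of any of honey_jar, tin, almond_bowl from where it was at the start of the episode above 0.02 m).
It also fails if it takes over 48 s, if anything falls off the work surface, if the arm or the gripper's body presses on something with over 40 N, if the wrist force passes 120 N, or if a joint passes its speed limit or range.

## Working session

There is one attempt and no reset: what is moved stays moved. The work goes in short steps, Python scripts to look and compute and a tool call to move; the robot and the scene stay as the last step left them, time stands still between calls to the robot, and variables do not carry over. Pictures are saved under pics/ and viewed, at most 10 in all, crops included, and the job is handed in when it is done.

Besides the shell and the picture viewer there is one more tool, called after ">>>" in YAML: its name, and indented under it one key for each argument. send_rows: Moves the arm, as the interface text tells. Its arguments: {"type":"object","properties":{"commands":{"type":"array"},"jaw":{"type":"number"}},"required":["commands"]}

```bash
mkdir -p pics; python3 - <<'E'
from plant import *
import cv2
for n in("side","top"):
    im=get_image(n);cv2.imwrite(f"pics/{n}0.png",im[:,:,::-1])
    c=get_calibration(n);print(n,c)
s=observe();print(s)
E
```

```text
side {'intrinsics': array([[425.79141078,   0.        , 314.66755213],
       [  0.        , 425.79141078, 200.10321086],
       [  0.        ,   0.        ,   1.        ]]), 'eye': array([-0.00674476,  0.53148351,  0.64405505]), 'rotation': array([-0.94744902,  2.32675216, -1.21186154])}
top {'intrinsics': array([[373.81810357,   0.        , 324.73312343],
       [  0.        , 373.81810357, 200.14955774],
       [  0.        ,   0.        ,   1.        ]]), 'eye': array([ 0.46723859, -0.00301003,  0.98971527]), 'rotation': array([-2.16680304,  2.21890218, -0.09856007])}
{'clock': 0.1, 'q': array([ 1.1043692 ,  0.43515552,  0.02491849,  1.57400398, -0.01157622,
        1.13402526, -0.0751008 ]), 'qd': array([ 0.00118536, -0.00081814,  0.00046772, -0.00195123, -0.00043794,
        0.00069397, -0.00133917]), 'joint_efforts': array([ 4.49457817e-03, -6.69128823e+01,  9.88837704e-01, -3.15141821e+01,
       -6.03288668e-02,  3.74466938e-02,  2.34644602e-05]), 'tool_pos': array([ 0.22222547, -0.58368474,  0.24502226]), 'orientation': array([-3.08838539e+00, -5.68083519e-01,  6.09930155e-04]), 'ft_force': array([-0.99120384, -0.86539936, -0.0326177 ]), 'wrist_torque': array([-0.00324478, -0.02881192, -0.00785386]), 'grasp_force': 0.0, 'gripper_width': 0.0919304476979548}
```

View pics/side0.png

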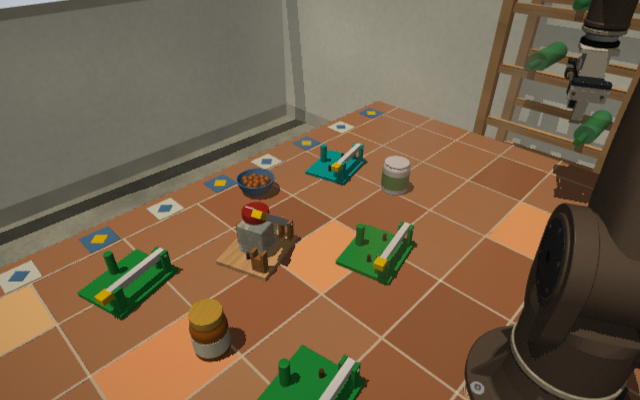

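View pics/top0.png

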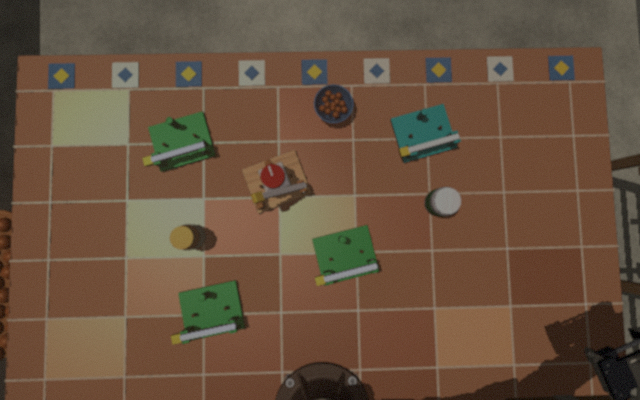

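The wooden cradle is at top (275,180) with the red lid at (272,176) and the latch partly raised, its yellow tab near (258,197). In the side view the tab is at (257,214). The green and teal cradles are look-alikes.

```bash
cat > h.py <<'E'
from plant import *
import cv2, numpy as np
from scipy.spatial.transform import Rotation as R
def ray(n,uv):
    c=get_calibration(n);d=np.linalg.inv(c["intrinsics"])@np.r_[uv,1.]
    return c["eye"],R.from_rotvec(c["rotation"]).as_matrix()@d
def onz(n,uv,z):
    e,d=ray(n,uv);return e+d*(z-e[2])/d[2]
def tri(a,b):
    (e,d),(f,g)=ray("side",a),ray("top",b);M=np.c_[d,-g];t=np.linalg.lstsq(M,f-e,rcond=None)[0]
    p,q=e+d*t[0],f+g*t[1];return (p+q)/2,np.linalg.norm(p-q)
def cents(im,lo,hi,roi,amin=8):
    x0,y0,x1,y1=roi;m=cv2.inRange(cv2.cvtColor(im,cv2.COLOR_RGB2HSV),lo,hi)[y0:y1,x0:x1]
    n,_,s,c=cv2.connectedComponentsWithStats(m)
    return [(c[i]+[x0,y0],s[i]) for i in range(1,n) if s[i][4]>=amin],m
def proj(n,p):
    c=get_calibration(n);q=c["intrinsics"]@(R.from_rotvec(c["rotation"]).as_matrix().T@(np.array(p)-c["eye"]));return q[:2]/q[2]
E
python3 - <<'E'
from h import *
T=get_image("top");S=get_image("side")
a,_=cents(T,(20,140,100),(32,255,255),(235,150,320,215));print("tab top",a)
b,_=cents(S,(20,140,100),(32,255,255),(200,190,320,290));print("tab side",b)
r,m=cents(T,(0,180,60),(6,255,255),(235,150,320,215));print("red",r)
r2,m2=cents(T,(170,150,60),(180,255,255),(235,150,320,215));print("red2",r2)
c=cv2.resize(T[140:220,225:325],(800,640),interpolation=cv2.INTER_CUBIC)[:600]
d=cv2.resize(S[190:280,210:310],(660,594),interpolation=cv2.INTER_CUBIC)
cv2.imwrite("pics/c1.png",c[:,:,::-1]);cv2.imwrite("pics/c2.png",d[:,:,::-1])
E
```

```text
tab top [(array([256.5       , 196.84615385]), array([17, 42, 11, 11, 78], dtype=int32))]
tab side [(array([256.38372093, 213.76744186]), array([51, 19, 12, 10, 86], dtype=int32))]
red [(array([272.57761733, 176.34296029]), array([ 27,  14,  22,  23, 277], dtype=int32))]
red2 []
```

View pics/c1.png

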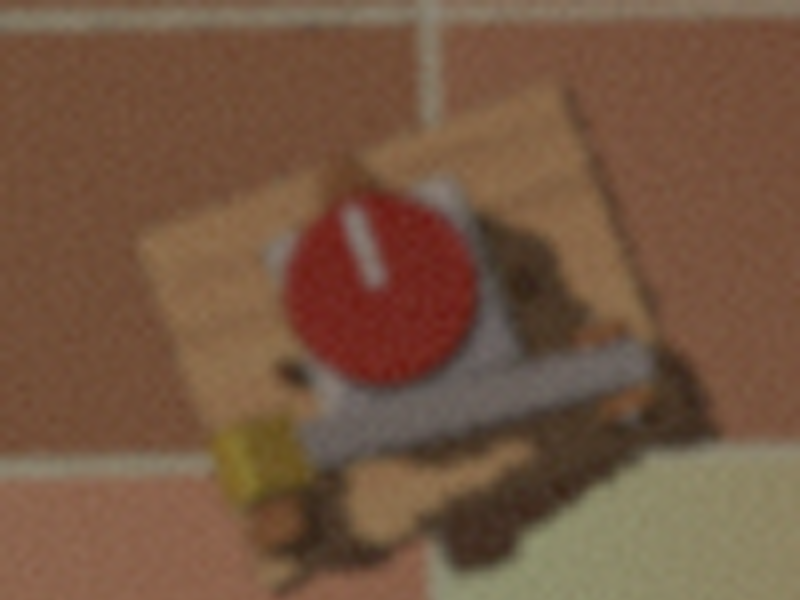

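View pics/c2.png

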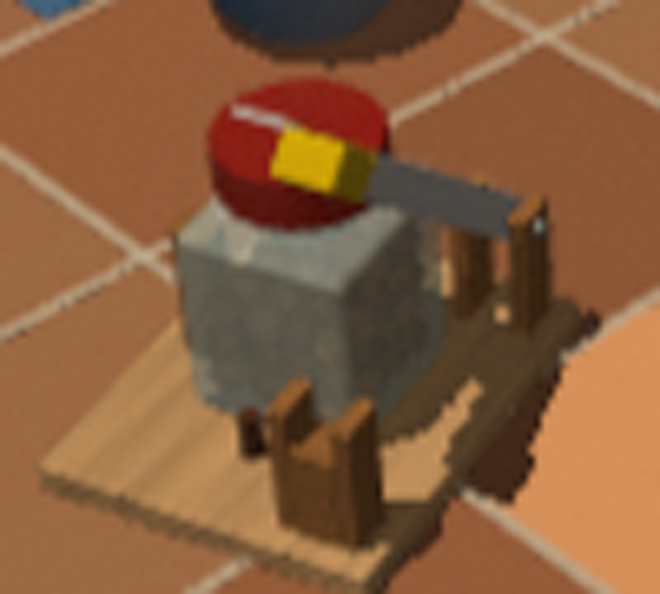

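The lid stripe in crop 1 runs from (378,285) to (350,205), the board corners are near (140,240) and (558,85), and the tab is at (262,460). Crop 2 shows the bar up at roughly 0.8 rad, with the forked catch in front at (325,470).

```bash
python3 - <<'E'
from h import *
T=get_image("top")
hsv=cv2.cvtColor(T,cv2.COLOR_RGB2HSV)
f=lambda x,y:np.array([225+(x+.5)/8-.5,140+(y+.5)/8-.5])
# lid
m=cv2.inRange(hsv,(0,180,60),(6,255,255));m[:150]=0;m[215:]=0;m[:,:235]=0;m[:,320:]=0
cs=max(cv2.findContours(m,0,2)[0],key=cv2.contourArea);h=cv2.convexHull(cs)
e=cv2.fitEllipse(h);print("lid ell",e); L=onz("top",e[0],.115);print("lid",L)
S=get_image("side")
k=cents(S,(0,150,40),(8,255,255),(230,195,280,230));print("red side",k[0], "proj lid centre",proj("side",[*L[:2],.105]))
s1,s2=onz("top",f(378,285),.115),onz("top",f(350,205),.115);d=s2-s1;print("stripe yaw",np.arctan2(d[1],d[0]))
P=[onz("top",f(*p),.012) for p in((140,240),(558,85),(658,325))]
A,B,C=P;print(P,"len",np.linalg.norm(A-B))
d=A-B;y1=np.arctan2(d[1],d[0])-np.pi/2;d=B-C;y2=np.arctan2(d[1],d[0]);print("yaws",y1,y2)
a=np.array([256.5,196.85]);b=np.array([256.38,213.77])
t,g=tri(b,a);print("tab",t,g)
for yaw in(y1,y2):
    Rz=R.from_euler("z",yaw).as_matrix()
    c=(A+B)/2-Rz@[.0625,0,0];print("centre from board",c)
    hp=np.array([*L[:2],0])+Rz@[-.0405,-.058,.055];v=Rz.T@(t-hp);print("hinge",hp,"tab rel",v,"ang",np.arctan2(v[2],v[1]),np.hypot(v[1],v[2]))
s=observe();M=R.from_rotvec(s["orientation"]).as_matrix();print(M.round(3),s["tool_pos"])
for n,p in (("honey",(182,237)),("tin",(446,201)),("bowl",(334,105))): print(n,onz("top",p,.09))
E
```

```text
lid ell ((272.1570129394531, 175.4589385986328), (21.281200408935547, 22.285987854003906), 146.010986328125)
lid [0.59144432 0.10305726 0.115     ]
red side [(array([253.24926686, 212.03812317]), array([ 11,   7,  28,  23, 341], dtype=int32))] proj lid centre [254.70773525 212.93159406]
stripe yaw 0.3186547727511489
[array([0.62342285, 0.19423679, 0.012     ]), array([0.67211301, 0.05613842, 0.012     ]), array([0.59153364, 0.02477732, 0.012     ])] len 0.1464305035527692
yaws 0.3389677521868817 0.3711572329255838
tab [0.53956679 0.13560178 0.14715023] 0.0014442079670421314
centre from board [0.58882428 0.10440549 0.012     ]
hinge [0.57253463 0.03489074 0.055     ] tab rel [0.00239589 0.10594268 0.09215023] ang 0.7158842020569232 0.1404119520107226
centre from board [0.58952366 0.10251922 0.012     ]
hinge [0.57473829 0.03431747 0.055     ] tab rel [0.00395861 0.10714418 0.09215023] ang 0.7103044620651255 0.14132070242484324
[[ 0.935  0.356 -0.   ]
 [ 0.356 -0.935  0.001]
 [-0.    -0.001 -1.   ]] [ 0.22230288 -0.58395274  0.24545499]
honey [0.45208853 0.32234018 0.09      ]
tin [ 0.52329361 -0.31377884  0.09      ]
bowl [ 0.76625731 -0.04814868  0.09      ]
```

The manual's scale: shifts go in shares of 100 cm and turns go in shares of 180 degrees. Converting my numbers, 546 mm / 1000 = 0.546, -534 mm / 1000 = -0.534, 1 degrees / 180 = 0.0056.

>>> send_rows:
  commands:
    - [[0.546, -0.534, 0], 0.0056]
    - [[0.546, -0.534, 0], 0.0056]
    - [[0.546, -0.534, 0], 0.0056]
    - [[0.546, -0.534, 0], 0.0056]
    - [[0.546, -0.534, 0], 0.0056]
    - [[0.546, -0.534, 0], 0.0056]
    - [[0.546, -0.534, 0], 0.0056]
    - [[0.546, -0.534, 0], 0.0056]
    - [[0.546, -0.534, 0], 0.0056]
    - [[0.546, -0.534, 0], 0.0056]
    - [[0.546, -0.534, 0], 0.0056]
    - [[0.546, -0.534, 0], 0.0056]
    - [[0.546, -0.534, 0], 0.0056]
    - [[0.546, -0.534, 0], 0.0056]
    - [[0.546, -0.534, 0], 0.0056]
    - [[0.546, -0.534, 0], 0.0056]
    - [[0.546, -0.534, 0], 0.0056]
    - [[0.546, -0.534, 0], 0.0056]
    - [[0.546, -0.534, 0], 0.0056]
    - [[0.546, -0.534, 0], 0.0056]
  jaw: 1

```text
clock: 2.3
tool_pos: [0.5425, 0.1074, 0.2459]
orientation: [3.094, 0.537, -0.0]
ft_force: [-0.0, -0.4, -1.2]
gripper_width: 0.0001
grasp_force: 0.0
```

To row units: 144 mm / 1000 = 0.144, 134 mm / 1000 = 0.134.

>>> send_rows:
  commands:
    - [[0, 0, 0.04], 0]
    - [[0, 0, 0.068], 0]
    - [[0, -0.005, 0.078], 0]
    - [[0, -0.009, 0.085], 0]
    - [[0, -0.014, 0.093], 0]
    - [[0, -0.018, 0.1], 0]
    - [[0, -0.022, 0.106], 0]
    - [[0, -0.025, 0.112], 0]
    - [[0, -0.028, 0.118], 0]
    - [[0, -0.031, 0.124], 0]
    - [[0, -0.033, 0.129], 0]
    - [[0, -0.035, 0.134], 0]
    - [[0, -0.037, 0.139], 0]
    - [[0, -0.038, 0.144], 0]
    - [[0, -0.038, 0.144], 0]

```text
clock: 3.8
tool_pos: [0.5293, 0.1449, 0.101]
orientation: [3.094, 0.542, -0.002]
ft_force: [-0.3, -0.0, 0.2]
gripper_width: 0.0004
grasp_force: 0.0
```

```bash
python3 - <<'E'
from h import *
S=get_image("side");T=get_image("top")
d=cv2.resize(S[180:290,200:320],(640,586),interpolation=cv2.INTER_CUBIC)
cv2.imwrite("pics/c3.png",d[:,:,::-1])
print(observe()["tool_pos"],observe()["ft_force"])
E
```

```text
[0.52971775 0.14488767 0.10161186] [-0.03381373  0.6663963   0.78960264]
```

View pics/c3.png

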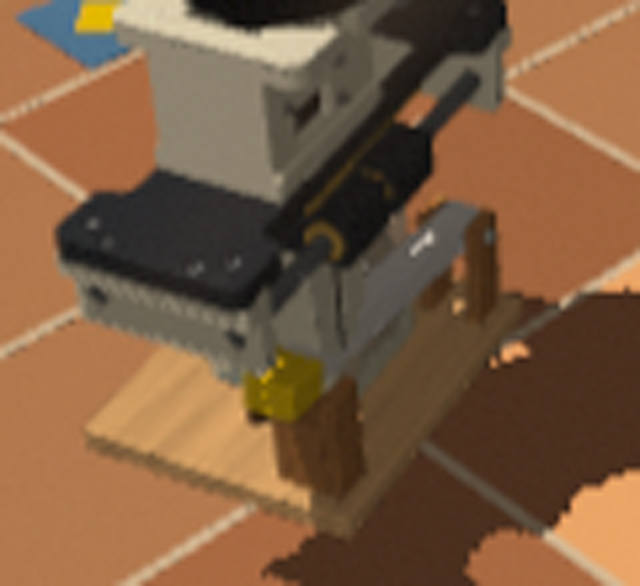

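The bar is following the fingers down: the tab at crop (285,388) is just above the catch. I'll push it the rest of the way.

To row units: 22 mm / 1000 = 0.022, 21 mm / 1000 = 0.021.

>>> send_rows:
  commands:
    - [[0, -0.004, 0.005], 0]
    - [[0, -0.007, 0.01], 0]
    - [[0, -0.01, 0.014], 0]
    - [[0, -0.012, 0.017], 0]
    - [[0, -0.012, 0.019], 0]
    - [[0, -0.012, 0.02], 0]
    - [[0, -0.012, 0.021], 0]
    - [[0, -0.012, 0.022], 0]
    - [[0, -0.012, 0.022], 0]

```text
clock: 4.8
tool_pos: [0.5256, 0.1568, 0.0815]
orientation: [-3.094, -0.542, -0.001]
ft_force: [-8.4, -1.8, 24.2]
gripper_width: 0.0004
grasp_force: 11.8
```

To row units: -165 mm / 1000 = -0.165, -140 mm / 1000 = -0.14.

>>> send_rows:
  commands:
    - [[0, 0, 0], 0]
    - [[0, 0, 0], 0]
    - [[0, 0, -0.04], 0]
    - [[0, 0, -0.09], 0]
    - [[0, 0, -0.14], 0]
    - [[0, -0.05, -0.165], 0]
    - [[-0.05, -0.08, -0.165], 0]
    - [[-0.08, -0.08, -0.165], 0]
    - [[-0.08, -0.08, -0.165], 0]
  jaw: 1

```text
clock: 5.7
tool_pos: [0.4183, 0.2043, 0.2448]
orientation: [3.092, 0.548, -0.003]
ft_force: [1.0, -0.5, 0.2]
gripper_width: -0.0
grasp_force: 0.0
```

```bash
python3 - <<'E'
from h import *
S=get_image("side");T=get_image("top")
d=np.hstack([cv2.resize(S[190:280,210:310],(400,360),interpolation=3),cv2.resize(T[140:220,225:325],(400,320),interpolation=3,dst=None) if 0 else cv2.resize(T[140:230,225:325],(400,360),interpolation=3)])
cv2.imwrite("pics/c4.png",d[:,:,::-1])
o=observe();print(o["tool_pos"],o["q"],o["orientation"])
h=cv2.cvtColor(T,cv2.COLOR_RGB2HSV);m=cv2.inRange(h,(0,180,60),(6,255,255));m[:150]=0;m[215:]=0;m[:,:235]=0;m[:,320:]=0
c=max(cv2.findContours(m,0,2)[0],key=cv2.contourArea);e=cv2.minEnclosingCircle(c);f=cv2.fitEllipse(cv2.convexHull(c));print(e,f,onz("top",f[0],.115),onz("top",e[0],.115))
print(cents(S,(20,140,100),(32,255,255),(200,190,320,290))[0], "expect closed", proj("side",[.525,.163,.06]))
E
```

```text
[0.42299771 0.20413275 0.24511124] [-0.18043733  0.22128169 -0.45338424  1.90883315  0.11314066  1.03526643
 -1.90597577] [3.09394274e+00 5.41996412e-01 1.73731322e-03]
((272.34173583984375, 175.75540161132812), 10.838852882385254) ((272.27587890625, 175.68658447265625), (20.8623104095459, 21.642913818359375), 122.31613159179688) [0.59089877 0.10278603 0.115     ] [0.59073232 0.10263383 0.115     ]
[(array([252.06666667, 259.60740741]), array([ 46,  63,  15,  15, 135], dtype=int32))] expect closed [254.20216303 257.46310152]
```

View pics/c4.png

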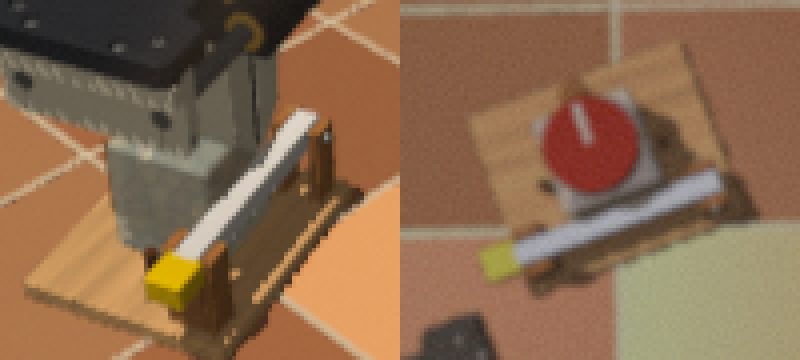

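The latch lies level in its catch (tab at crop (175,275)) and the lid stripe is unchanged. Next I'll open the gripper and move over the lid.

To row units: 152 mm / 1000 = 0.152, 123 mm / 1000 = 0.123.

>>> send_rows:
  commands:
    - [[0.04, 0.03, 0], 0]
    - [[0.065, 0.075, 0], 0]
    - [[0.095, 0.115, 0], 0]
    - [[0.123, 0.152, 0], 0]
    - [[0.123, 0.152, 0], 0]
    - [[0.123, 0.152, 0.03], 0]
    - [[0.123, 0.152, 0.06], 0]
    - [[0.123, 0.152, 0.08], 0]
    - [[0.123, 0.152, 0.095], 0]
    - [[0.123, 0.152, 0.095], 0]
    - [[0.123, 0.152, 0.095], 0]
  jaw: -1

```text
clock: 6.9
tool_pos: [0.5912, 0.1029, 0.1497]
orientation: [-3.095, -0.54, 0.0]
ft_force: [0.4, -0.1, 0.6]
gripper_width: 0.0836
grasp_force: 0.0
```

To row units: 42 mm / 1000 = 0.042, 38 mm / 1000 = 0.038.

>>> send_rows:
  commands:
    - [[0, 0, 0.005], 0]
    - [[0, 0, 0.01], 0]
    - [[0, 0, 0.02], 0]
    - [[0, 0, 0.03], 0]
    - [[0, 0, 0.038], 0]
    - [[0, 0, 0.042], 0]
    - [[0, 0, 0.042], 0]
    - [[0, 0, 0.042], 0]

```text
clock: 7.7
tool_pos: [0.5907, 0.1031, 0.1078]
orientation: [3.095, 0.541, 0.0]
ft_force: [-0.3, -0.2, 0.6]
gripper_width: 0.0917
grasp_force: 0.0
```

>>> send_rows:
  commands:
    - [[0, 0, 0], 0]
    - [[0, 0, 0], 0]
    - [[0, 0, 0], 0]
    - [[0, 0, 0], 0]
    - [[0, 0, 0], 0]
    - [[0, 0, 0], 0]
    - [[0, 0, 0], 0]
    - [[0, 0, 0], 0]
  jaw: 1

```text
clock: 8.5
tool_pos: [0.5906, 0.1034, 0.1078]
orientation: [-3.094, -0.542, -0.0]
ft_force: [-1.2, 1.3, 1.5]
gripper_width: 0.058
grasp_force: 30.0
```

To row units: -1 mm / 1000 = -0.001, -0.9 mm / 1000 = -0.0009, -20 degrees / 180 = -0.1111.

>>> send_rows:
  commands:
    - [[0, 0, 0], -0.0167]
    - [[0, 0, -0.0003], -0.0333]
    - [[0, 0, -0.0005], -0.05]
    - [[0, 0, -0.0006], -0.0667]
    - [[0, 0, -0.0008], -0.0833]
    - [[0, 0, -0.0009], -0.1]
    - [[0, 0, -0.001], -0.1111]
    - [[0, 0, -0.001], -0.1111]

```text
clock: 9.3
tool_pos: [0.5916, 0.1036, 0.1091]
orientation: [-2.953, -1.072, -0.004]
ft_force: [3.4, 3.9, 1.2]
gripper_width: 0.058
grasp_force: 30.0
```

```bash
python3 - <<'E'
from h import *
o=observe();print(o["wrist_torque"],o["q"],o["ft_force"],o["orientation"])
T=get_image("top");S=get_image("side")
d=np.hstack([cv2.resize(S[190:280,210:310],(400,360),interpolation=3),cv2.resize(T[140:230,225:325],(400,360),interpolation=3)])
cv2.imwrite("pics/c5.png",d[:,:,::-1])
E
```

```text
[ 0.61446604 -0.84033609 -0.03773213] [ 0.02408167  0.57463044 -0.41484782  1.75849151  0.29092748  0.86709047
 -1.39516857] [3.37212487 3.88170826 1.19789292] [-2.95268788 -1.07197429 -0.00353452]
```

View pics/c5.png

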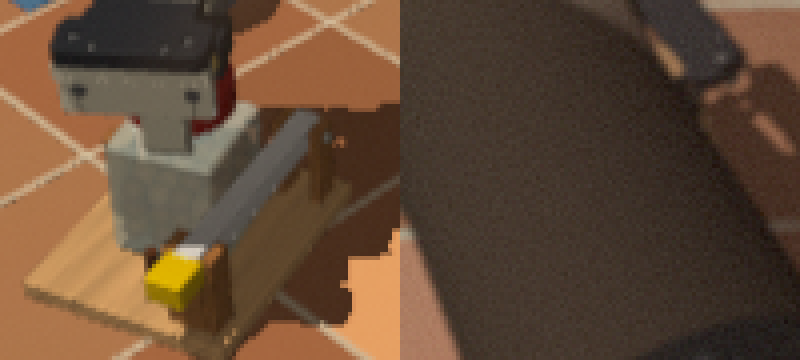

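The jar is still square in its cradle and the yaw torque is low, so the thread has broken loose. I'll keep turning.

To row units: -1.5 mm / 1000 = -0.0015, -1.3 mm / 1000 = -0.0013, -30 degrees / 180 = -0.1667.

>>> send_rows:
  commands:
    - [[0, 0, -0.0002], -0.0222]
    - [[0, 0, -0.0004], -0.0444]
    - [[0, 0, -0.0006], -0.0667]
    - [[0, 0, -0.0008], -0.0889]
    - [[0, 0, -0.001], -0.1111]
    - [[0, 0, -0.0013], -0.1389]
    - [[0, 0, -0.0015], -0.1667]
    - [[0, 0, -0.0015], -0.1667]

```text
clock: 10.2
tool_pos: [0.5914, 0.103, 0.1105]
orientation: [2.573, 1.801, 0.002]
ft_force: [3.4, 1.4, 2.6]
gripper_width: 0.0581
grasp_force: 30.0
```

```bash
python3 - <<'E'
from h import *
o=observe();print(o["wrist_torque"],o["q"][6],o["ft_force"],o["orientation"])
S=get_image("side");cv2.imwrite("pics/s6.png",S[:,:,::-1])
E
```

```text
[ 0.4961143  -0.91896368  0.01744468] -0.9514757916026173 [3.40239701 1.43628261 2.61102714] [2.57334778e+00 1.80086815e+00 2.04648648e-03]
```

To row units: -1.4 mm / 1000 = -0.0014, -1.2 mm / 1000 = -0.0012, -29 degrees / 180 = -0.1611.

>>> send_rows:
  commands:
    - [[0, 0, -0.0002], -0.0222]
    - [[0, 0, -0.0004], -0.0444]
    - [[0, 0, -0.0006], -0.0667]
    - [[0, 0, -0.0008], -0.0889]
    - [[0, 0, -0.001], -0.1111]
    - [[0, 0, -0.0012], -0.1389]
    - [[0, 0, -0.0014], -0.1611]
    - [[0, 0, -0.0014], -0.1611]
    - [[0, 0, -0.0014], -0.1611]

```text
clock: 11.15
tool_pos: [0.5904, 0.1026, 0.1114]
orientation: [2.047, 2.383, -0.001]
ft_force: [2.8, -0.2, -0.1]
gripper_width: 0.0581
grasp_force: 30.0
```

```bash
python3 - <<'E'
from h import *
o=observe();print(o["wrist_torque"],o["q"][6],o["ft_force"],o["orientation"])
S=get_image("side")
cv2.imwrite("pics/c7.png",cv2.resize(S[180:280,200:320],(720,600),interpolation=3)[:,:,::-1])
E
```

```text
[ 0.06926573 -0.69967092  0.00306106] -0.52634499468469 [ 2.78599476 -0.17265562 -0.13671722] [ 2.04732170e+00  2.38272233e+00 -1.28167387e-03]
```

View pics/c7.png

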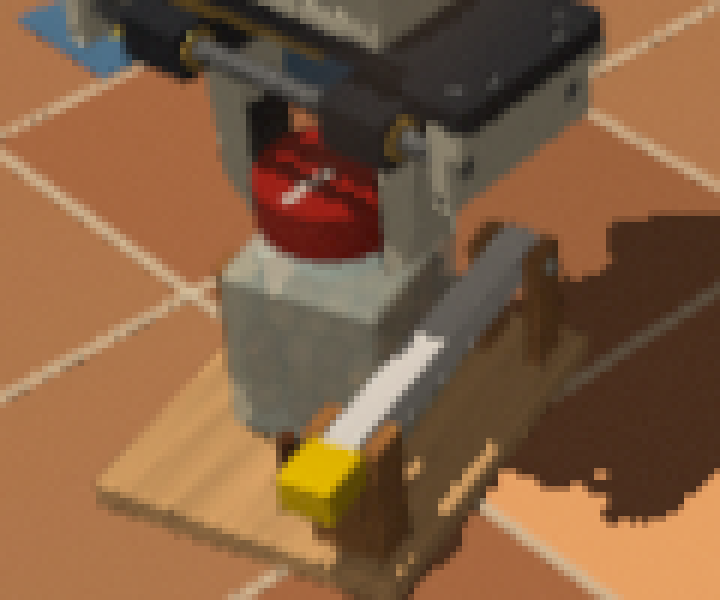

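The stripe has turned with the gripper, the jar is square and the latch is shut. Now a slow lift.

To row units: -4 mm / 1000 = -0.004, -3 mm / 1000 = -0.003.

>>> send_rows:
  commands:
    - [[0, 0, -0.001], 0]
    - [[0, 0, -0.002], 0]
    - [[0, 0, -0.003], 0]
    - [[0, 0, -0.004], 0]
    - [[0, 0, -0.004], 0]

```text
clock: 11.7
tool_pos: [0.5905, 0.1031, 0.1157]
orientation: [2.044, 2.386, -0.0]
ft_force: [1.5, -1.2, -1.0]
gripper_width: 0.058
grasp_force: 30.0
```

Only about 1 N of pull on the wrist, so the lid is free.

To row units: -27.5 mm / 1000 = -0.0275, -27 mm / 1000 = -0.027.

>>> send_rows:
  commands:
    - [[0, 0, -0.003], 0]
    - [[0, 0, -0.006], 0]
    - [[0, 0, -0.01], 0]
    - [[0, 0, -0.014], 0]
    - [[0, 0, -0.018], 0]
    - [[0, 0, -0.022], 0]
    - [[0, 0, -0.025], 0]
    - [[0, 0, -0.027], 0]
    - [[0, 0, -0.0275], 0]
    - [[0, 0, -0.0275], 0]
    - [[0, 0, -0.0275], 0]
    - [[0, 0, -0.0275], 0]
    - [[0, 0, -0.0275], 0]

```text
clock: 13.0
tool_pos: [0.5905, 0.1031, 0.143]
orientation: [-2.044, -2.386, 0.0]
ft_force: [-1.1, -0.4, -0.4]
gripper_width: 0.0581
grasp_force: 30.0
```

```bash
python3 - <<'E'
from h import *
S=get_image("side");o=observe();print(o["ft_force"],o["tool_pos"],o["grasp_force"])
cv2.imwrite("pics/c8.png",cv2.resize(S[180:280,200:320],(720,600),interpolation=3)[:,:,::-1])
E
```

```text
[-0.27956215  0.49808692 -0.52933105] [0.59051585 0.10310856 0.14299153] 29.999852059409022
```

View pics/c8.png

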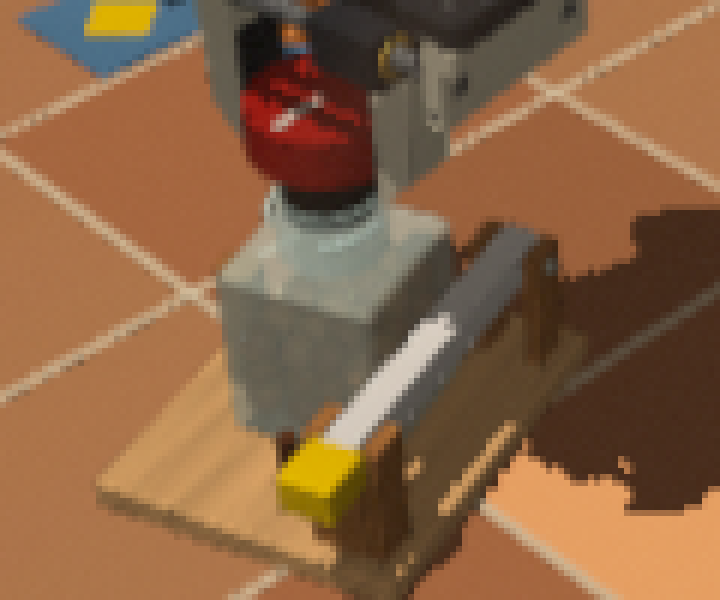

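The lid is held level above the open neck, the jar is seated and the latch is closed. I'll hand the job in.

```bash
python3 -c "from plant import *;print(close_job())"
```

```text
the job is handed in; nothing more can be done
None
```

I closed the latch into its catch, unscrewed the lid about 1.37 rad, and handed the job in with the lid held level about 20 mm above the mouth; the jar stayed seated in its cradle, and no verdict came back.

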